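Set a plate up for butt welding

TASK

The grey plate under the toggle clamp is already set against the aluminium fence; get the loose blue-filmed plate ready to be welded to it. With the fingertips, push the loose plate flat along the bench until its long side lies flush against the fence and its bevelled edge butts up against the bevelled edge of the clamped plate with no gap, then take the hand away. Keep the plate down on the bench the whole time (no lifting or tipping it up) and leave the tin, the bottle and the seam roller where they are.

Things in the scene. Friction and masses are not known exactly. Their poses are not given: they have to be found in the camera images.
- fence: Slotted aluminium profile bolted to the bench, 460 mm long, 30 mm wide, 30 mm high; place and yaw differ from run to run. Origin: on the bench, at the middle of the foot of its front face (towards the robot; the plates go against it). Own y runs along that face to the left, own x points away from the robot through the profile, z up.
- set_plate: Grey plastic plate, fixed, lying against the fence: 150 mm along it, 110 mm deep towards the robot, 12 mm thick. Origin: on the bench, in the corner between its bevelled edge and the fence's face; axes parallel to the fence's; the plate extends from there along +y and -x.
- clamp_foot (a point): Centre of the rubber foot of the steel toggle clamp, on top of the clamped plate (12 mm above the bench), 85 mm along the fence from its bevelled edge. The clamp stands on the fence, up to 82 mm above the bench and 46 mm wide; its arm ends 14 mm nearer the robot than this point, its red handle points away from the robot.
- set_edge (a point): Middle of the foot of the clamped plate's bevelled edge, on the bench, 55 mm from the fence's face. The edge runs square to the fence; it is upright for the lowest 4 mm, then slopes back 6 mm (half of the weld's V groove).
- loose_plate: Plate to be pushed: grey plastic, 160 mm (own y) by 110 mm (own x), 12 mm thick, about 0.2 kg, blue film on top but for a bare strip along the bevelled edge; slides with ordinary friction. Origin: centre of its underside. Own +y points to the bevelled edge, +x to the side that goes against the fence. Starts right of its place, nearer the robot, turned up to 0.3 rad from the fence.
- loose_edge (a point): Middle of the foot of the loose plate's bevelled edge, on the bench, 80 mm from the plate's origin along its own +y. When all is right it meets set_edge, and the plate's axes are parallel to the fence's.
- tin: Bystander: small tin with a green band, 66 mm across, 83 mm high, standing. Origin: centre of its underside.
- bottle: Bystander: white squeeze bottle with a yellow cone tip, 54 mm across, 152 mm high, standing. Origin: centre of its underside.
- roller: Bystander: seam roller lying on the bench, wooden handle, brass collar, orange roller; 190 mm long along own x, 56 mm wide, 36 mm high. Origin: on the bench at its middle.
There are look-alikes about, which are no part of the job. Of the things like the loose_plate, leave any that is black or orange; of the rest the larger one is meant.

How it is judged:
By the outcome, as a careful person would: the job done as asked, in the order asked, and still so for the second after the job is handed in, with the robot touching nothing.
It also fails if it takes over 72 s, if anything falls off the work surface, if the arm or the gripper's body presses on something with over 40 N, if the wrist force passes 120 N, or if a joint passes its speed limit or range.

ROBOT

A 6-joint arm with a two-finger parallel gripper is mounted at the origin on the work surface. World frame = base frame: x ahead of the robot, y to its left, z up, the work surface at z = 0. Lengths are in m, angles in rad, forces in N, time in s.
With the tool pointing down it reaches from about 0.3 to 0.775 m from the base axis. Payload 14.6 kg.
Tool frame: the origin (TCP) lies midway between the tips of the shut fingers; the grasp point (between the pads) lies 19 mm behind it (ctrl.grip_depth is the z of the grasp point in the tool frame, in m); z points along the fingers, y is the line along which they close (so a half turn about z gives the same grasp; the last joint's range is limited). The gripper opens to 94 mm and grips with 3 to 60 N. Pads are 16 mm wide; open, the fingers measure 119 mm over their backs; the gripper's body (75 mm by 177 mm) begins 78 mm behind the grasp point.
Start: joints at [1.081, 0.3, 1.521, -0, 1.321, -0.067], TCP at [0.226, 0.502, 0.205] pointing down, gripper open.
Joint ranges: [-3.03, 3.03], [-0.79, 2.21], [0.23, 2.52], [-1.04, 4.18], [0, 3.07], [-2.55, 2.55]. Speed limits (rad/s): [2.22, 2.22, 2.57, 3.14, 3.14, 3.14].

INTERFACE

Orientations are given as [roll, pitch, yaw] about the fixed x, y, z axes, in that order (R = Rz(yaw) Ry(pitch) Rx(roll)).
In Python, from station import ctrl gives the robot as it stands. The module is installed in compiled form; this text tells all that it offers.
- The arm moves only by the tool carry_out, never from a script. Its argument "commands" is a list of rows, each a list of 3 entries, a list of its own where there are three numbers: the closure, from 0 (fully open) to 1 (shut), then the shift along the tool's x, y, z in mm, then the turn, a rotation vector about the tool's x, y, z in rad. In form: [[gripper, [tx, ty, tz], [wx, wy, wz]], ...]. A call has 1 to 10 rows; each row shifts and turns the commanded pose from where the row before left it, along the tool's axes as they then stand; what a row does not reach is not made up. A row lasts 1/8 s, in which the tool goes at most 62.5 mm and 10.7 degrees, less where a joint would pass 70% of its speed; a pose out of reach is approached as far as the arm can. A call with a gripper value outside its range is refused whole. The fingers move at their own pace and stop on an object; "squeeze" is the grip in N (left out, the last holds). Time passes only in rows, so rows that do not move let the fingers close. It gives the time, the measured TCP pose, the force, the opening and the grip force at its end, in the units of the state.
- ctrl.get_obs(): the state, without advancing time (a new reading comes with each control period).
- ctrl.camera(name): name is "scene" or "top" or "wrist"; returns a dict with "img" (384x512x3 uint8, blue, green, red), "camera_matrix" (3x3 intrinsics, pixels), "rvec" (rotation vector, rad) and "tvec" (3), from world to camera coordinates, as OpenCV has them. Camera axes: x right, y down, z forward; pixel columns grow to the right and rows downward; lengths in m; the calibration is good to about 2 mm. A picture is of the moment at which its call begins. There is no depth.
- ctrl.hand_in(): hands the job in; it is judged then, once.
Trained networks look in the newest picture that a camera, given by its name, has taken for a name from the list of things; names that differ only in an ending like _2 or _b are one class to them, and where a whole thing is asked for, a point or a joint stands for the part that bears it (a point fixed in the world has none). Each returns a list of dicts, best first, with "score" (0 to 1); they miss things now and then, are a little off and sometimes report something else, mostly with a low value. They report only what shows in the picture. A call takes as long as a camera call. They do not tell look-alikes from the thing itself.
- ctrl.outline_of(thing, camera): "region" (384x512 bool, what is visible of it).
- ctrl.place_of(thing, camera): "at" ([x, y, z] in m, in world coordinates, good to about 4 mm: a listed point, or the origin of a listed thing).
The state is a dict: "time_s": time; "qpos": joint angles; "joint_vel": joint speeds; "tau": joint torques, N m; "ee_pos": TCP position; "eef_rot": TCP orientation; "force": force on the tool from outside, world axes, zero at the start; "moment": the same for the moment, N m; "grip_width": finger opening in m; "grip_force": force on a finger pad.
Only numpy, scipy, OpenCV 4.12 (cv2) and the standard library are available. Lean on these libraries where they do the work, as an engineer would, in place of code of your own. Each camera call takes 0.05 s, during which the arm holds its last target. There are 200 camera calls.

## Working session

There is one attempt and no reset: what is moved stays moved. The work goes in short steps, Python scripts to look and compute and a tool call to move; the robot and the scene stay as the last step left them, time stands still between calls to the robot, and variables do not carry over. Pictures are saved under pics/ and viewed, at most 10 in all, crops included, and the job is handed in when it is done.

Besides the shell and the picture viewer there is one more tool, called after "Emit:" as name(argument=value, ...), one argument or row to a line, values as JSON. carry_out: Moves the arm, as the interface text tells. Its arguments: {"type":"object","properties":{"commands":{"type":"array","items":{"type":"array"}},"squeeze":{"type":"number"}},"required":["commands"]}

```bash
mkdir -p pics; python3 - <<'E'
from station import ctrl
import cv2,numpy as np
ims=[]
for c in ("top","scene"):
    d=ctrl.camera(c); cv2.imwrite(f"pics/{c}0.png",d["img"]); ims.append(d["img"])
    for t in ("fence","set_plate","set_edge","clamp_foot","loose_plate","loose_edge","tin","bottle","roller"):
        print(c,t,[(np.round(r["at"],3).tolist(),round(r["score"],2)) for r in ctrl.place_of(t,c)[:3]])
cv2.imwrite("pics/both0.png",cv2.resize(np.vstack(ims),(800,1200))[:600]); 
o=ctrl.get_obs();print(o["ee_pos"],o["eef_rot"],o["force"],o["grip_width"])
E
```

```text
top fence [([0.69, 0.097, -0.001], 0.77)]
top set_plate [([0.689, 0.133, 0.001], 0.83)]
top set_edge [([0.63, 0.125, 0.003], 0.96)]
top clamp_foot [([0.62, 0.212, 0.013], 0.73)]
top loose_plate [([0.387, -0.157, -0.005], 0.8), ([0.55, -0.26, -0.003], 0.63), ([0.568, -0.061, 0.0], 0.56)]
top loose_edge [([0.324, -0.151, 0.002], 0.91), ([0.552, 0.016, 0.003], 0.7), ([0.399, 0.127, 0.0], 0.64)]
top tin [([0.433, 0.231, 0.0], 0.78)]
top bottle [([0.509, -0.488, 0.002], 0.88)]
top roller [([0.5, 0.477, -0.001], 0.68)]
scene fence [([0.688, 0.096, 0.002], 0.84), ([0.567, -0.062, -0.0], 0.66), ([0.69, 0.129, -0.0], 0.4)]
scene set_plate [([0.688, 0.129, 0.001], 0.89)]
scene set_edge [([0.631, 0.131, -0.003], 0.7)]
scene clamp_foot [([0.624, 0.215, 0.013], 0.72)]
scene loose_plate [([0.569, -0.061, 0.0], 0.94), ([0.358, 0.059, -0.002], 0.94), ([0.546, -0.258, -0.001], 0.7)]
scene loose_edge [([0.546, 0.014, -0.002], 0.86), ([0.326, -0.148, 0.002], 0.75), ([0.576, -0.208, 0.001], 0.69)]
scene tin [([0.436, 0.234, 0.002], 0.82)]
scene bottle [([0.508, -0.488, -0.003], 0.83)]
scene roller [([0.506, 0.475, 0.0], 0.56)]
[0.22566416 0.50154721 0.20543728] [-3.14152929e+00  6.17029029e-07  2.71879425e+00] [ 0.48220208 -0.39362483 -0.65618407] 0.09420657867624445
```

View pics/top0.png

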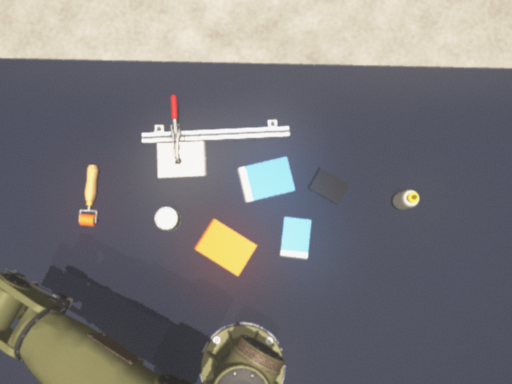

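View pics/scene0.png

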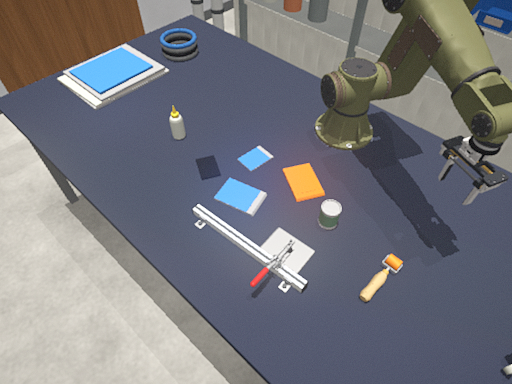

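The top view shows two blue plates: the larger at pixel (267,179) and a smaller one at (296,238). There is also an orange plate at (226,247) and a black one at (328,186). Leaving out black and orange, the larger blue one at (267,179) is meant. I'll confirm it in one enlarged, rectified crop and measure it there.

```bash
cat > h.py <<'E'
from station import ctrl
import cv2,numpy as np
def ortho(d,x0,x1,y0,y1,z,mm=1.0):
    "rectified view of plane z: rows down = -x, cols right = -y, mm per px"
    R=cv2.Rodrigues(d["rvec"])[0]; K=d["camera_matrix"]; t=np.ravel(d["tvec"])
    H=K@np.c_[R[:,0],R[:,1],R[:,2]*z+t]
    s=mm/1000; A=np.array([[0,-s,x1],[-s,0,y1],[0,0,1.]])
    return cv2.warpPerspective(d["img"],H@A,(int((y1-y0)/s),int((x1-x0)/s)),flags=cv2.INTER_LINEAR|cv2.WARP_INVERSE_MAP)
def w(px,d,z):
    R=cv2.Rodrigues(d["rvec"])[0]; K=d["camera_matrix"]; t=np.ravel(d["tvec"])
    H=K@np.c_[R[:,0],R[:,1],R[:,2]*z+t]
    return cv2.perspectiveTransform(np.float64(px).reshape(-1,1,2),np.linalg.inv(H)).reshape(-1,2)
def plate(d,cam,near,z=0.012):
    for r in ctrl.outline_of("loose_plate",cam):
        m=r["region"].astype(np.uint8); cs=cv2.findContours(m,cv2.RETR_EXTERNAL,cv2.CHAIN_APPROX_NONE)[0]
        if not cs: continue
        p=w(max(cs,key=cv2.contourArea),d,z)
        rc=cv2.minAreaRect((p*1000).astype(np.float32))
        if np.hypot(*(np.array(rc[0])/1000-near))<.1: print(cam,"rect",np.round(rc[0],1),np.round(rc[1],1),round(rc[2],2),round(r["score"],2))
E
python3 - <<'E'
from h import *
o=[]
for c in ("top","scene"):
    d=ctrl.camera(c); plate(d,c,(.568,-.061)); o.append(ortho(d,.46,.74,-.16,.24,.012))
cv2.imwrite("pics/o1.png",cv2.resize(np.vstack(o),None,fx=1.07,fy=1.07))
E
```

```text
top rect [569.1 -63. ] [111.  162.1] 13.62 0.76
scene rect [569.8 -64.3] [121.2 167.9] 14.67 0.57
```

View pics/o1.png

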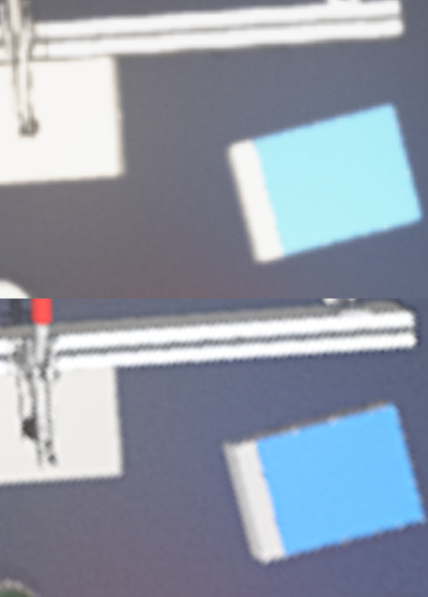

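The crop shows the larger blue plate with its bare strip facing left, towards the clamped plate. Its centre is near (0.569, -0.063) and its yaw about 0.24; the fence yaw is about 0.06. I'll move above the near side first.

Emit:
carry_out(
  commands=[
    [0,[-45,-41,0],[0,0,0]],
    [0,[-45,-41,0],[0,0,0]],
    [0,[-45,-41,0],[0,0,0]],
    [0,[-45,-41,0],[0,0,0]],
    [0,[-45,-41,0],[0,0,0]],
    [0,[-45,-41,0],[0,0,0]],
    [0,[-45,-41,0],[0,0,0]],
    [0,[-45,-41,0],[0,0,0]],
    [0,[-45,-41,0],[0,0,0]],
    [0,[0,0,0],[0,0,-0.16]],
  ],
)

```text
time_s: 2.45
ee_pos: [0.4444, -0.0044, 0.2053]
eef_rot: [-3.141, -0.0, 2.877]
force: [-0.1, 1.1, 0.1]
grip_width: 0.0935
grip_force: 0.0
```

Emit:
carry_out(
  commands=[
    [0,[0,0,0],[0,0,-0.16]],
    [0,[0,0,0],[0,0,-0.16]],
    [0,[0,0,0],[0,0,0]],
    [0,[0,0,0],[0,0,0]],
  ],
)

```text
time_s: 2.95
ee_pos: [0.4436, -0.0011, 0.2055]
eef_rot: [-3.142, 0.0, -3.088]
force: [-0.1, -0.1, -0.4]
grip_width: 0.0942
grip_force: 0.0
```

```bash
python3 - <<'E'
from h import *
d=ctrl.camera("wrist"); cv2.imwrite("pics/w1.png",d["img"])
plate(d,"wrist",(.568,-.061))
for t in ("fence","set_plate","set_edge","loose_plate","loose_edge"):
    print(t,[(np.round(r["at"],3).tolist(),round(r["score"],2)) for r in ctrl.place_of(t,"wrist")[:3]])
o=ctrl.get_obs();print(o["time_s"],o["ee_pos"],o["eef_rot"],o["qpos"])
cv2.imwrite("pics/o2.png",np.hstack([cv2.resize(d["img"],(400,300)),cv2.resize(ortho(d,.44,.74,-.2,.2,.012),(400,300))]))
E
```

```text
wrist rect [565.  -62.6] [114.3 159. ] 14.39 0.67
fence []
set_plate []
set_edge [([0.631, 0.13, -0.0], 0.58)]
loose_plate [([0.57, -0.061, -0.0], 0.94), ([0.385, -0.157, 0.001], 0.8), ([0.359, 0.061, 0.004], 0.74)]
loose_edge [([0.579, -0.208, -0.001], 0.93), ([0.326, -0.15, -0.0], 0.89), ([0.544, 0.018, 0.001], 0.8)]
3.3 [ 0.44359216 -0.00109585  0.20545365] [ 3.14157587e+00 -3.83764263e-06 -3.08493490e+00] [-8.50821059e-02  6.02018395e-02  1.80392210e+00  1.67905598e-05
  1.27747488e+00 -1.71254104e+00]
```

View pics/o2.png

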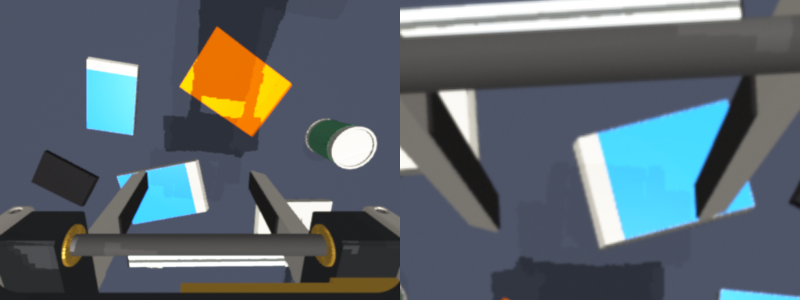

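The wrist view shows the plate at (160,190), with the fingers ahead of and beside it. I'll go to its near side and lower the hand.

Emit:
carry_out(
  commands=[
    [0,[-12,-28,0],[0,0,0]],
    [0,[-11,-28,0],[0,0,0]],
    [0,[0,0,40],[0,0,0]],
    [0,[0,0,40],[0,0,0]],
    [0,[0,0,40],[0,0,0]],
    [0,[0,0,40],[0,0,0]],
    [0,[0,0,25],[0,0,0]],
    [0,[0,0,14],[0,0,0]],
    [0,[0,0,0],[0,0,0]],
    [0,[0,0,0],[0,0,0]],
  ],
)

```text
time_s: 4.55
ee_pos: [0.4704, -0.0558, 0.0074]
eef_rot: [-3.141, 0.001, -3.084]
force: [0.3, 0.0, 1.1]
grip_width: 0.094
grip_force: 0.0
```

Emit:
carry_out(
  commands=[
    [0,[-6,0,2],[0,0,0]],
    [0,[-6,0,0],[0,0,0]],
    [0,[-6,0,0],[0,0,0]],
    [0,[-6,0,0],[0,0,0]],
    [0,[-6,0,0],[0,0,0]],
    [0,[-6,0,0],[0,0,0]],
    [0,[-6,0,0],[0,0,0]],
    [0,[-6,0,0],[0,0,0]],
    [0,[-6,0,0],[0,0,0]],
    [0,[-6,0,0],[0,0,0]],
  ],
)

```text
time_s: 5.8
ee_pos: [0.53, -0.0523, 0.0044]
eef_rot: [-3.142, -0.0, -3.085]
force: [-1.6, 0.3, 0.7]
grip_width: 0.0937
grip_force: 0.7
```

```bash
python3 - <<'E'
from h import *
o=[]
for c in ("top","scene"):
    d=ctrl.camera(c); plate(d,c,(.61,-.061)); o.append(ortho(d,.46,.74,-.2,.2,.012))
    for t in ("loose_plate","loose_edge"): print(c,t,[(np.round(r["at"],3).tolist(),round(r["score"],2)) for r in ctrl.place_of(t,c)[:3]])
cv2.imwrite("pics/o3.png",np.hstack(o))
print(ctrl.get_obs()["ee_pos"])
E
```

```text
top rect [621.  -71.8] [ 66.7 162.6] 1.1 0.96
top loose_plate [([0.355, 0.055, -0.002], 0.96), ([0.382, -0.159, -0.0], 0.94), ([0.595, -0.071, 0.001], 0.82)]
top loose_edge [([0.327, -0.148, 0.0], 0.94), ([0.399, 0.126, -0.002], 0.86), ([0.594, 0.01, -0.001], 0.83)]
scene rect [599.9 -74. ] [116.4 165.7] 3.55 0.56
scene loose_plate [([0.594, -0.073, 0.001], 0.63), ([0.544, -0.258, 0.002], 0.61), ([0.356, 0.061, -0.003], 0.59)]
scene loose_edge [([0.394, 0.127, -0.002], 0.85), ([0.592, 0.008, -0.0], 0.78), ([0.575, -0.207, 0.002], 0.6)]
[ 0.52964139 -0.05232617  0.00451237]
```

View pics/o3.png

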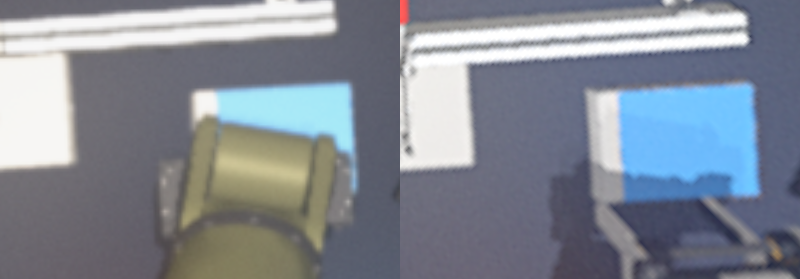

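The crops show the plate now nearly parallel to the fence, centred at about (0.595, -0.072), with some 50 mm to go. I'll continue, gently at the end.

Emit:
carry_out(
  commands=[
    [0,[-6,0,0],[0,0,0]],
    [0,[-6,0,0],[0,0,0]],
    [0,[-6,0,0],[0,0,0]],
    [0,[-6,0,0],[0,0,0]],
    [0,[-6,0,0],[0,0,0]],
    [0,[-5,0,0],[0,0,0]],
    [0,[-3,0,0],[0,0,0]],
    [0,[-2,0,0],[0,0,0]],
  ],
)

```text
time_s: 7.2
ee_pos: [0.5697, -0.05, 0.0044]
eef_rot: [3.142, -0.0, -3.084]
force: [-1.9, -0.3, 2.0]
grip_width: 0.094
grip_force: 0.9
```

Emit:
carry_out(
  commands=[
    [0,[-2,0,0],[0,0,0]],
    [0,[-2,0,0],[0,0,0]],
    [0,[0,0,0],[0,0,0]],
  ],
)

```text
time_s: 7.58
ee_pos: [0.5738, -0.0498, 0.0044]
eef_rot: [-3.142, 0.0, -3.084]
force: [-0.8, 0.0, -0.7]
grip_width: 0.094
grip_force: 0.0
```

Emit:
carry_out(
  commands=[
    [0,[-1.5,0,0],[0,0,0]],
    [0,[-1.5,0,0],[0,0,0]],
    [0,[0,0,0],[0,0,0]],
  ],
)

```text
time_s: 7.95
ee_pos: [0.5768, -0.0496, 0.0045]
eef_rot: [-3.142, 0.0, -3.084]
force: [0.4, 1.1, 0.4]
grip_width: 0.094
grip_force: 0.0
```

Emit:
carry_out(
  commands=[
    [0,[-1.5,0,0],[0,0,0]],
    [0,[-1.5,0,0],[0,0,0]],
  ],
)

```text
time_s: 8.2
ee_pos: [0.5785, -0.0496, 0.0043]
eef_rot: [3.142, -0.003, -3.084]
force: [-16.2, -3.0, 9.7]
grip_width: 0.0937
grip_force: 7.7
```

Emit:
carry_out(
  commands=[
    [0,[-1.5,0,0],[0,0,0]],
    [0,[-1.5,0,0],[0,0,0]],
  ],
)

```text
time_s: 8.45
ee_pos: [0.5791, -0.0498, 0.0041]
eef_rot: [3.141, -0.009, -3.085]
force: [-33.6, -4.6, 23.0]
grip_width: 0.094
grip_force: 17.2
```

Emit:
carry_out(
  commands=[
    [0,[-1,0,0],[0,0,0]],
    [0,[-1,0,0],[0,0,0]],
  ],
)

```text
time_s: 8.7
ee_pos: [0.5798, -0.0494, 0.0039]
eef_rot: [3.14, -0.012, -3.086]
force: [-41.6, -1.3, 27.3]
grip_width: 0.0938
grip_force: 30.4
```

The plate is firmly against the fence. I'll back off, lift, and go round to the right short side.

Emit:
carry_out(
  commands=[
    [0,[10,0,0],[0,0,0]],
    [0,[15,0,0],[0,0,0]],
    [0,[15,0,0],[0,0,0]],
    [0.36,[0,0,-40],[0,0,0]],
    [0.36,[0,0,-40],[0,0,0]],
    [0.36,[0,0,-20],[0,0,0]],
    [0.36,[-23,-34,0],[0,0,0]],
    [0.36,[-23,-34,0],[0,0,0]],
    [0.36,[-23,-34,0],[0,0,0]],
    [0.36,[-23,-34,0],[0,0,0]],
  ],
)

```text
time_s: 9.95
ee_pos: [0.6452, -0.183, 0.1045]
eef_rot: [-3.141, 0.001, -3.084]
force: [-0.5, 0.0, 0.2]
grip_width: 0.0601
grip_force: 0.0
```

Emit:
carry_out(
  commands=[
    [0.36,[0,0,0],[0,0,0.157]],
    [0.36,[0,0,0],[0,0,0.157]],
    [0.36,[0,0,0],[0,0,0.157]],
    [0.36,[0,0,0],[0,0,0.157]],
    [0.36,[0,0,0],[0,0,0.157]],
    [0.36,[0,0,0],[0,0,0.157]],
    [0.36,[0,0,0],[0,0,0.157]],
    [0.36,[0,0,0],[0,0,0.157]],
    [0.36,[0,0,0],[0,0,0.157]],
    [0.36,[0,0,0],[0,0,0.157]],
  ],
)

```text
time_s: 11.2
ee_pos: [0.6445, -0.1819, 0.1044]
eef_rot: [3.141, 0.0, 1.624]
force: [-0.4, 0.3, -0.2]
grip_width: 0.0598
grip_force: 0.0
```

```bash
python3 - <<'E'
from h import *
o=[]
for c in ("top","scene"):
    d=ctrl.camera(c); plate(d,c,(.64,-.061)); o.append(ortho(d,.54,.74,-.2,.2,.012,.5 if c=="scene" else 1))
    for t in ("loose_plate","loose_edge","set_edge"): print(c,t,[(np.round(r["at"],3).tolist(),round(r["score"],2)) for r in ctrl.place_of(t,c)[:3]])
cv2.imwrite("pics/o4.png",o[1])
o=ctrl.get_obs();print(o["ee_pos"],o["eef_rot"],o["grip_width"])
E
```

```text
top rect [643.4 -67.2] [112.6 153.4] 3.9 0.66
top loose_plate [([0.353, 0.059, -0.002], 0.98), ([0.643, -0.071, -0.001], 0.9), ([0.551, -0.259, -0.002], 0.78)]
top loose_edge [([0.396, 0.13, -0.001], 0.91), ([0.644, 0.014, 0.002], 0.85)]
top set_edge [([0.631, 0.124, 0.001], 0.95)]
scene rect [641.5 -74.5] [101. 165.] 2.38 0.92
scene loose_plate [([0.644, -0.07, -0.003], 0.8), ([0.388, -0.153, 0.002], 0.71), ([0.356, 0.061, -0.002], 0.63)]
scene loose_edge [([0.396, 0.131, -0.0], 0.98), ([0.64, 0.012, -0.002], 0.82), ([0.573, -0.207, -0.0], 0.75)]
scene set_edge [([0.632, 0.132, 0.002], 0.61)]
[ 0.64429139 -0.18194568  0.10447405] [3.14150444e+00 2.87465817e-05 1.62982711e+00] 0.06020408183098223
```

View pics/o4.png

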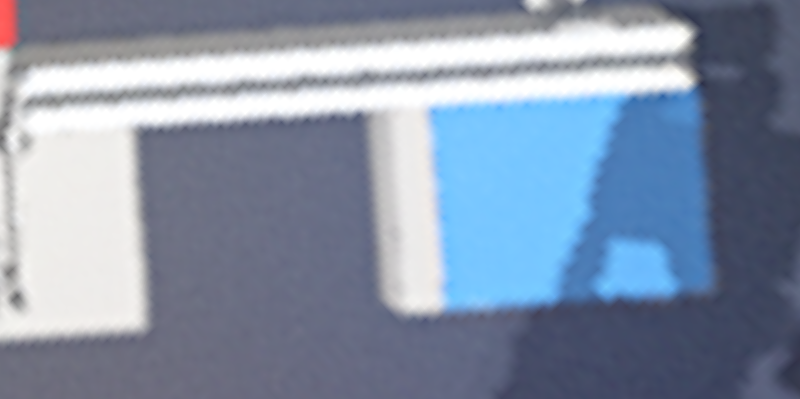

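The crop shows the plate flush along the fence (blue film right up to the profile). Its bevelled edge is at column 375 and the clamped plate's at column 140, a gap of about 115 mm. I'll lower the hand on the right side and push along the fence.

Emit:
carry_out(
  commands=[
    [0.36,[0,0,40],[0,0,0]],
    [0.36,[0,0,30],[0,0,0]],
    [0.36,[0,0,20],[0,0,0]],
    [0.36,[0,0,10],[0,0,0]],
    [0.36,[6,0,0],[0,0,0]],
    [0.36,[6,0,0],[0,0,0]],
    [0.36,[6,0,0],[0,0,0]],
    [0.36,[6,0,0],[0,0,0]],
    [0.36,[6,0,0],[0,0,0]],
    [0.36,[6,0,0],[0,0,0]],
  ],
)

```text
time_s: 12.95
ee_pos: [0.6422, -0.1458, 0.0047]
eef_rot: [3.141, 0.0, 1.629]
force: [-0.8, -2.3, 1.1]
grip_width: 0.0604
grip_force: 1.2
```

Emit:
carry_out(
  commands=[
    [0.36,[6,0,0],[0,0,0]],
    [0.36,[6,0,0],[0,0,0]],
    [0.36,[6,0,0],[0,0,0]],
    [0.36,[6,0,0],[0,0,0]],
    [0.36,[6,0,0],[0,0,0]],
    [0.36,[6,0,0],[0,0,0]],
  ],
)

```text
time_s: 13.7
ee_pos: [0.64, -0.1097, 0.0044]
eef_rot: [-3.142, 0.0, 1.629]
force: [0.2, -2.6, 1.7]
grip_width: 0.0601
grip_force: 1.2
```

Emit:
carry_out(
  commands=[
    [0.36,[6,0,0],[0,0,0]],
    [0.36,[6,0,0],[0,0,0]],
    [0.36,[6,0,0],[0,0,0]],
    [0.36,[6,0,0],[0,0,0]],
    [0.36,[6,0,0],[0,0,0]],
    [0.36,[5,0,0],[0,0,0]],
    [0.36,[4,0,0],[0,0,0]],
    [0.36,[3,0,0],[0,0,0]],
  ],
)

```text
time_s: 14.7
ee_pos: [0.6376, -0.0679, 0.0044]
eef_rot: [-3.141, -0.0, 1.629]
force: [-1.4, -3.0, 1.8]
grip_width: 0.0602
grip_force: 1.2
```

Expected contact is around y = -0.05, so I'll slow down and watch the force.

Emit:
carry_out(
  commands=[
    [0.36,[3,0,0],[0,0,0]],
    [0.36,[3,0,0],[0,0,0]],
    [0.36,[2,0,0],[0,0,0]],
    [0.36,[2,0,0],[0,0,0]],
  ],
)

```text
time_s: 15.2
ee_pos: [0.637, -0.0581, 0.0044]
eef_rot: [-3.141, 0.0, 1.629]
force: [-1.7, -1.9, 0.9]
grip_width: 0.0601
grip_force: 1.4
```

Emit:
carry_out(
  commands=[
    [0.36,[1.5,0,0],[0,0,0]],
    [0.36,[1.5,0,0],[0,0,0]],
  ],
)

```text
time_s: 15.45
ee_pos: [0.6368, -0.0551, 0.0044]
eef_rot: [-3.141, 0.0, 1.629]
force: [-0.7, -3.3, 2.4]
grip_width: 0.06
grip_force: 1.5
```

Emit:
carry_out(
  commands=[
    [0.36,[1.5,0,0],[0,0,0]],
    [0.36,[1.5,0,0],[0,0,0]],
  ],
)

```text
time_s: 15.7
ee_pos: [0.6367, -0.0521, 0.0044]
eef_rot: [-3.141, 0.0, 1.629]
force: [-2.0, -4.2, 1.9]
grip_width: 0.0598
grip_force: 1.5
```

Emit:
carry_out(
  commands=[
    [0.36,[1.5,0,0],[0,0,0]],
    [0.36,[1,0,0],[0,0,0]],
  ],
)

```text
time_s: 15.95
ee_pos: [0.6365, -0.0496, 0.0044]
eef_rot: [-3.141, -0.0, 1.629]
force: [-1.5, -3.3, 1.3]
grip_width: 0.0603
grip_force: 1.4
```

Emit:
carry_out(
  commands=[
    [0.36,[1,0,0],[0,0,0]],
    [0.36,[1,0,0],[0,0,0]],
  ],
)

```text
time_s: 16.2
ee_pos: [0.6365, -0.0476, 0.0044]
eef_rot: [-3.142, 0.0, 1.629]
force: [-1.6, -2.6, 0.4]
grip_width: 0.0603
grip_force: 1.5
```

Emit:
carry_out(
  commands=[
    [0.36,[1,0,0],[0,0,0]],
    [0.36,[1,0,0],[0,0,0]],
  ],
)

```text
time_s: 16.45
ee_pos: [0.6363, -0.0456, 0.0044]
eef_rot: [-3.141, -0.0, 1.629]
force: [-2.2, -2.9, -0.0]
grip_width: 0.0603
grip_force: 1.4
```

Emit:
carry_out(
  commands=[
    [0.36,[1,0,0],[0,0,0]],
    [0.36,[1,0,0],[0,0,0]],
  ],
)

```text
time_s: 16.7
ee_pos: [0.6362, -0.0436, 0.0044]
eef_rot: [-3.141, -0.0, 1.629]
force: [-1.4, -1.8, 1.7]
grip_width: 0.06
grip_force: 1.3
```

Emit:
carry_out(
  commands=[
    [0.36,[1,0,0],[0,0,0]],
    [0.36,[1,0,0],[0,0,0]],
  ],
)

```text
time_s: 16.95
ee_pos: [0.6361, -0.0416, 0.0044]
eef_rot: [-3.142, 0.0, 1.629]
force: [-0.7, -5.6, 0.6]
grip_width: 0.0605
grip_force: 2.9
```

Emit:
carry_out(
  commands=[
    [0.36,[1,0,0],[0,0,0]],
    [0.36,[1,0,0],[0,0,0]],
  ],
)

```text
time_s: 17.2
ee_pos: [0.6361, -0.0412, 0.0045]
eef_rot: [3.141, 0.003, 1.629]
force: [-1.0, -16.7, -0.8]
grip_width: 0.0603
grip_force: 8.1
```

Emit:
carry_out(
  commands=[
    [0.36,[1,0,0],[0,0,0]],
    [0.36,[1,0,0],[0,0,0]],
  ],
)

```text
time_s: 17.45
ee_pos: [0.6361, -0.041, 0.0047]
eef_rot: [3.141, 0.005, 1.629]
force: [-2.2, -27.7, 0.3]
grip_width: 0.06
grip_force: 13.7
```

Emit:
carry_out(
  commands=[
    [0.36,[-10,0,0],[0,0,0]],
    [0.36,[-15,0,0],[0,0,0]],
    [0.36,[-15,0,0],[0,0,0]],
    [0.36,[0,0,-40],[0,0,0]],
    [0.36,[0,0,-40],[0,0,0]],
    [0.36,[0,0,-40],[0,0,0]],
    [0.36,[-45,-45,0],[0,0,0]],
    [0.36,[-40,-45,0],[0,0,0]],
    [0.36,[0,-45,0],[0,0,0]],
    [0.36,[0,0,0],[0,0,0]],
  ],
)

```text
time_s: 18.7
ee_pos: [0.5071, -0.1704, 0.1247]
eef_rot: [-3.141, -0.0, 1.627]
force: [0.9, -0.6, 0.2]
grip_width: 0.0602
grip_force: 0.0
```

```bash
python3 - <<'E'
from h import *
o=[]
for c in ("top","scene","wrist"):
    d=ctrl.camera(c); plate(d,c,(.637,.05)); o.append(cv2.resize(ortho(d,.56,.72,-.06,.2,.012,.5),(400,246)))
    for t in ("loose_plate","loose_edge","set_edge","fence"): print(c,t,[(np.round(r["at"],3).tolist(),round(r["score"],2)) for r in ctrl.place_of(t,c)[:3]])
cv2.imwrite("pics/o5.png",np.vstack([np.hstack(o[:2]),np.hstack([o[2],cv2.resize(d["img"],(400,246))])]))
o=ctrl.get_obs();print(o["ee_pos"],o["eef_rot"],o["grip_width"])
E
```

```text
top rect [637.7  48.5] [105.7 159. ] 3.65 0.95
top loose_plate [([0.353, 0.059, -0.0], 0.88), ([0.634, 0.053, 0.0], 0.77)]
top loose_edge [([0.632, 0.133, -0.001], 0.94), ([0.397, 0.128, -0.001], 0.62), ([0.508, -0.487, 0.003], 0.61)]
top set_edge [([0.63, 0.126, 0.0], 0.76)]
top fence [([0.69, 0.093, -0.003], 0.62)]
scene rect [632.3  46.4] [105.9 163.3] 5.61 0.69
scene loose_plate [([0.638, 0.049, 0.001], 0.91), ([0.357, 0.063, -0.002], 0.71), ([0.546, -0.258, 0.001], 0.64)]
scene loose_edge [([0.327, -0.149, -0.0], 0.94), ([0.633, 0.13, -0.004], 0.76), ([0.577, -0.207, 0.004], 0.75)]
scene set_edge [([0.633, 0.128, -0.003], 0.91), ([0.63, 0.128, 0.001], 0.17)]
scene fence [([0.686, 0.097, 0.001], 0.62)]
wrist rect [638.5  -6.9] [112.9  54.7] 3.31 0.75
wrist loose_plate [([0.553, -0.257, -0.0], 0.76), ([0.383, -0.156, 0.001], 0.67)]
wrist loose_edge [([0.33, -0.148, -0.003], 0.88)]
wrist set_edge []
wrist fence []
[ 0.50913557 -0.169464    0.1244911 ] [3.14153688e+00 2.01636194e-05 1.62879560e+00] 0.06008880196410944
```

View pics/o5.png

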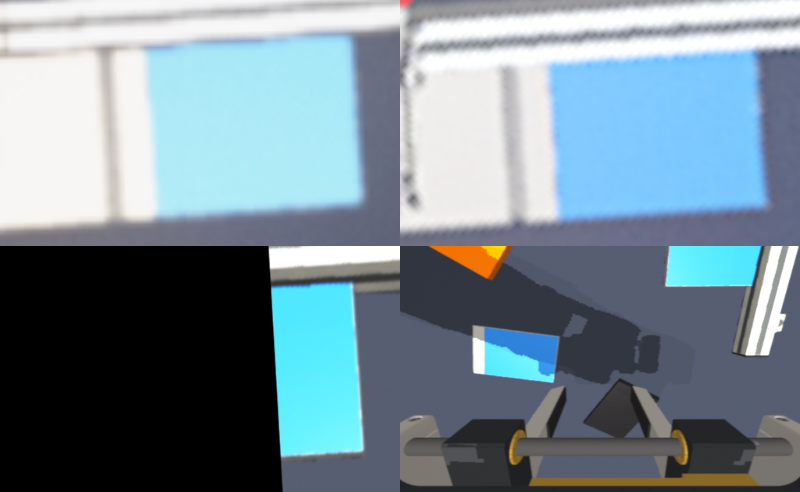

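The crops show the bevelled edges butted with an even V line (column 108 in the top view, 512 in the scene view) and the plate along the fence. I'll make sure of it with one more gentle press against the fence, then one against the clamped plate.

Emit:
carry_out(
  commands=[
    [0,[42,9,0],[0,0,0]],
    [0,[42,9,0],[0,0,0]],
    [0,[42,9,0],[0,0,0]],
    [0,[42,9,0],[0,0,0]],
    [0,[42,9,0],[0,0,0]],
    [0,[0,0,0],[0,0,-0.157]],
    [0,[0,0,0],[0,0,-0.157]],
    [0,[0,0,0],[0,0,-0.157]],
    [0,[0,0,0],[0,0,-0.157]],
    [0,[0,0,0],[0,0,-0.157]],
  ],
)

```text
time_s: 20.85
ee_pos: [0.5419, 0.0428, 0.1245]
eef_rot: [3.142, 0.0, 2.419]
force: [-0.3, -0.5, -0.6]
grip_width: 0.0943
grip_force: 0.0
```

Emit:
carry_out(
  commands=[
    [0,[0,0,0],[0,0,-0.157]],
    [0,[0,0,0],[0,0,-0.157]],
    [0,[0,0,0],[0,0,-0.157]],
    [0,[0,0,0],[0,0,-0.157]],
    [0,[0,0,0],[0,0,-0.157]],
    [0,[0,0,0],[0,0,0]],
  ],
)

```text
time_s: 21.6
ee_pos: [0.5419, 0.0428, 0.1244]
eef_rot: [3.142, -0.0, -3.085]
force: [-0.4, -0.6, -1.2]
grip_width: 0.0941
grip_force: 0.0
```

Emit:
carry_out(
  commands=[
    [0,[0,0,45],[0,0,0]],
    [0,[0,0,40],[0,0,0]],
    [0,[0,0,25],[0,0,0]],
    [0,[0,0,10],[0,0,0]],
    [0,[-8,0,0],[0,0,0]],
    [0,[-8,0,0],[0,0,0]],
    [0,[-6,0,0],[0,0,0]],
    [0,[-4,0,0],[0,0,0]],
    [0,[-2,0,0],[0,0,0]],
    [0,[-1,0,0],[0,0,0]],
  ],
)

```text
time_s: 22.85
ee_pos: [0.5709, 0.0445, 0.0045]
eef_rot: [3.142, -0.0, -3.084]
force: [0.8, -0.7, -0.0]
grip_width: 0.0941
grip_force: 0.0
```

Emit:
carry_out(
  commands=[
    [0,[-1,0,0],[0,0,0]],
    [0,[-1,0,0],[0,0,0]],
  ],
)

```text
time_s: 23.1
ee_pos: [0.572, 0.0446, 0.0043]
eef_rot: [-3.142, -0.002, -3.084]
force: [-9.8, -1.2, 6.9]
grip_width: 0.0941
grip_force: 4.9
```

Emit:
carry_out(
  commands=[
    [0,[-1,0,0],[0,0,0]],
    [0,[-1,0,0],[0,0,0]],
  ],
)

```text
time_s: 23.35
ee_pos: [0.5723, 0.0446, 0.0042]
eef_rot: [-3.141, -0.007, -3.083]
force: [-23.2, -2.6, 15.7]
grip_width: 0.094
grip_force: 11.2
```

Emit:
carry_out(
  commands=[
    [0,[15,0,0],[0,0,0]],
    [0,[20,0,0],[0,0,0]],
    [0.36,[0,0,-40],[0,0,0]],
    [0.36,[0,0,-40],[0,0,0]],
    [0.36,[0,0,-20],[0,0,0]],
    [0.36,[-30,-39,0],[0,0,0]],
    [0.36,[-30,-39,0],[0,0,0]],
    [0.36,[-30,-39,0],[0,0,0]],
    [0.36,[0,0,0],[0,0,0.157]],
    [0.36,[0,0,0],[0,0,0.157]],
  ],
)

```text
time_s: 24.6
ee_pos: [0.6365, -0.0695, 0.104]
eef_rot: [-3.142, -0.0, 2.879]
force: [-0.1, 0.1, 0.5]
grip_width: 0.0601
grip_force: 0.0
```

Emit:
carry_out(
  commands=[
    [0.36,[0,0,0],[0,0,0.157]],
    [0.36,[0,0,0],[0,0,0.157]],
    [0.36,[0,0,0],[0,0,0.157]],
    [0.36,[0,0,0],[0,0,0.157]],
    [0.36,[0,0,0],[0,0,0.157]],
    [0.36,[0,0,0],[0,0,0.157]],
    [0.36,[0,0,0],[0,0,0.157]],
    [0.36,[0,0,0],[0,0,0.157]],
    [0.36,[0,0,0],[0,0,0]],
  ],
)

```text
time_s: 25.72
ee_pos: [0.6364, -0.069, 0.1044]
eef_rot: [-3.142, -0.0, 1.63]
force: [-0.5, -0.5, 0.3]
grip_width: 0.0602
grip_force: 0.0
```

```bash
python3 - <<'E'
from h import *
d=ctrl.camera("wrist"); cv2.imwrite("pics/w6.png",cv2.resize(d["img"],(640,480)))
E
```

```text
(no output)
```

View pics/w6.png

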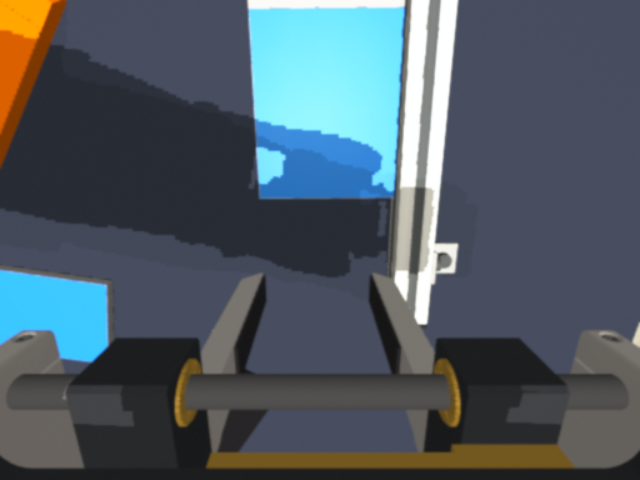

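The wrist view shows the plate's long side running flush along the fence (column 400), and the fingers clear of its right end. Now the final press along the fence.

Emit:
carry_out(
  commands=[
    [0.36,[0,0,40],[0,0,0]],
    [0.36,[0,0,30],[0,0,0]],
    [0.36,[0,0,20],[0,0,0]],
    [0.36,[0,0,10],[0,0,0]],
    [0.36,[8,0,0],[0,0,0]],
    [0.36,[8,0,0],[0,0,0]],
    [0.36,[6,0,0],[0,0,0]],
    [0.36,[3,0,0],[0,0,0]],
    [0.36,[1.5,0,0],[0,0,0]],
    [0.36,[1,0,0],[0,0,0]],
  ],
)

```text
time_s: 27.02
ee_pos: [0.6349, -0.0417, 0.0046]
eef_rot: [3.141, 0.0, 1.629]
force: [-0.0, -3.1, 0.7]
grip_width: 0.0598
grip_force: 2.1
```

Emit:
carry_out(
  commands=[
    [0.36,[1,0,0],[0,0,0]],
    [0.36,[1,0,0],[0,0,0]],
  ],
)

```text
time_s: 27.28
ee_pos: [0.6348, -0.0414, 0.0046]
eef_rot: [3.141, 0.003, 1.629]
force: [0.2, -15.9, 0.1]
grip_width: 0.0603
grip_force: 7.4
```

Contact is at the same place as before, so the joint is tight. I'll press slightly more, withdraw and check.

Emit:
carry_out(
  commands=[
    [0.36,[1,0,0],[0,0,0]],
    [0.36,[0,0,0],[0,0,0]],
    [0.36,[-10,0,0],[0,0,0]],
    [0.36,[-15,0,0],[0,0,0]],
    [0.36,[-15,0,0],[0,0,0]],
    [0.36,[0,0,-40],[0,0,0]],
    [0.36,[0,0,-40],[0,0,0]],
    [0.36,[0,0,-40],[0,0,0]],
    [0.36,[-45,-45,0],[0,0,0]],
    [0.36,[-40,-45,0],[0,0,0]],
  ],
)

```text
time_s: 28.52
ee_pos: [0.5517, -0.1692, 0.1247]
eef_rot: [3.141, 0.0, 1.629]
force: [0.3, -1.6, 0.2]
grip_width: 0.0602
grip_force: 0.0
```

Emit:
carry_out(
  commands=[
    [0.36,[0,-40,0],[0,0,0]],
    [0.36,[0,0,0],[0,0,0]],
    [0.36,[0,0,0],[0,0,0]],
  ],
)

```text
time_s: 28.9
ee_pos: [0.5136, -0.1704, 0.1248]
eef_rot: [3.141, 0.0, 1.629]
force: [0.1, -0.4, 0.4]
grip_width: 0.06
grip_force: 0.0
```

```bash
python3 - <<'E'
from h import *
o=[]
for c in ("top","scene"):
    d=ctrl.camera(c); plate(d,c,(.637,.05)); o.append(cv2.resize(ortho(d,.56,.72,-.06,.2,.012,.5),(800,490))[:300])
    for t in ("loose_plate","loose_edge","set_edge","tin","bottle","roller"): print(c,t,[(np.round(r["at"],3).tolist(),round(r["score"],2)) for r in ctrl.place_of(t,c)[:2]])
cv2.imwrite("pics/o7.png",np.vstack(o))
E
```

```text
top rect [637.1  48.7] [110.5 157.6] 3.74 0.97
top rect [715.9  38.4] [ 60.3 351.5] 5.97 0.57
top loose_plate [([0.354, 0.057, -0.002], 0.61), ([0.552, -0.259, -0.002], 0.6)]
top loose_edge [([0.632, 0.128, 0.002], 0.65), ([0.396, 0.125, 0.0], 0.55)]
top set_edge [([0.627, 0.131, 0.001], 0.64)]
top tin [([0.437, 0.234, 0.0], 0.66)]
top bottle []
top roller []
scene rect [631.1  45.2] [106.5 163.2] 4.01 0.57
scene loose_plate [([0.638, 0.046, 0.002], 0.95), ([0.356, 0.06, 0.002], 0.95)]
scene loose_edge [([0.633, 0.128, -0.004], 0.87), ([0.393, 0.127, -0.003], 0.78)]
scene set_edge [([0.631, 0.13, -0.001], 0.91)]
scene tin [([0.436, 0.236, 0.001], 0.89)]
scene bottle [([0.509, -0.486, -0.003], 0.77)]
scene roller []
```

View pics/o7.png

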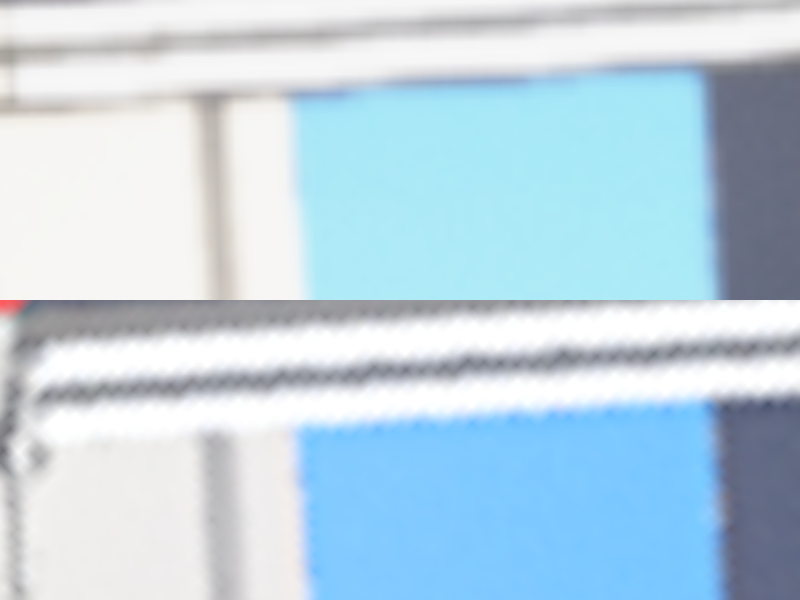

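The crops show the V line even along its whole length (columns 210–225) and the film edge parallel to the fence face. Both presses met a firm stop at the same place, and the hand is clear. Handing in.

```bash
python3 -c "
from station import ctrl
print(ctrl.hand_in())"
```

```text
the job is handed in; nothing more can be done
None
```

The blue-filmed plate lies flush against the fence and butted against the clamped plate, with the hand clear and the job handed in at about 29 s; the tin, bottle and roller were never approached.

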